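Pin the drawbar in its extended position

ROBOT

A 6-joint arm with a two-finger parallel gripper is mounted at the origin on the work surface; the furniture and walls round the work are solid. World frame = base frame: x ahead of the robot, y to its left, z up, the work surface at z = 0. Lengths are in m, angles in rad, forces in N, time in s.
With the tool pointing down it reaches from about 0.375 to 0.9 m from the base axis. Payload 3.1 kg.
Tool frame: the origin (TCP) lies at the centre of the arm's flange, where the gripper is bolted on; the fingertips stand 173 mm ahead of it and the grasp point (between the pads) lies 155 mm ahead of it (tip_extent is the distance from the TCP to the fingertips, in m); z points along the fingers, y is the direction in which the jaws open and shut (so a half turn about z gives the same grasp; the last joint's range is limited). The gripper opens to 85 mm and grips with 20 to 120 N. Pads are 22 mm wide; open, the fingers measure 114 mm over their backs; the gripper's body (76 mm by 85 mm) begins 54 mm behind the grasp point. The pads swing forward as they close: fully open they stand 13 mm farther back than shut.
Start: joints at [1.137, 0.527, 1.433, -0, 1.181, -0.178], TCP at [0.157, 0.605, 0.405] pointing down, gripper open.
Joint ranges: [-3.08, 3.08], [-0.75, 2.2], [0.22, 2.44], [-1.43, 4.57], [0, 2.65], [-2.85, 2.85]. Speed limits (rad/s): [2.79, 2.79, 3.14, 3.14, 3.14, 3.14].

INTERFACE

Orientations are given as a unit quaternion [x, y, z, w].
In Python, from station import sense, snapshot, sign_off, tip_extent gives the robot as it stands. The module is installed in compiled form; this text tells all that it offers.
- The arm moves only by the tool servo_tool, never from a script. Its argument "rows" is a list of rows, each a list of 3 entries, a list of its own where there are three numbers: the shift along the tool's x, y, z in mm, then the turn about the tool's z in degrees, then the opening, from -1 (shut) to 1 (fully open), so that 0 is half open. A call has 1 to 8 rows; each row is the pose to reach, as a shift and turn from the pose measured when the call began, along the tool's axes at that moment; what a row does not reach only later rows make up. A row lasts 1/10 s, in which the tool goes at most 50 mm and 8.59 degrees, less where a joint would pass 70% of its speed; a pose out of reach is approached as far as the arm can. A call with a gripper value outside its range is refused whole. The fingers move at their own pace and stop on an object; "force" is the grip in N (left out, the last holds). Time passes only in rows, so rows that repeat a pose let the fingers close. It gives the time, the measured TCP pose, the force and the opening at its end, in the units of the state.
- sense(): the state, without advancing time (a new reading comes with each control period).
- snapshot(name): name is "scene" or "top" or "wrist"; returns a dict with "image" (384x512x3 uint8, blue, green, red), "z_map" (384x512 float32, m along the optical axis (not along the pixel's ray), 0 where there is no reading), "vertical_fov" (degrees; the focal length in pixels is half the picture's height over the tangent of half this angle, whatever the lens; pixels are square), "cx", "cy" (the principal point, pixels), "cam_to_world" (4x4, takes a point from camera to world coordinates). Camera axes: x right, y down, z forward; pixel columns grow to the right and rows downward; lengths in m; the calibration is good to about 2 mm. A picture is of the moment at which its call begins.
- sign_off(): hands the job in, once; it reports no verdict.
The state is a dict: "t": time; "q": joint angles; "qd": joint speeds; "tau": joint torques, N m; "tcp_pos": TCP position; "tool_rot": TCP orientation; "force": force on the tool from outside, world axes, zero at the start; "ft_torque": the same for the moment, N m; "finger_gap": opening from 0.0 (shut) to 1.0 (fully open).
Only numpy, scipy, OpenCV 4.12 (cv2) and the standard library are available. Lean on these libraries where they do the work, as an engineer would, in place of code of your own. Each camera call takes 0.05 s, during which the arm holds its last target. There are 200 camera calls.

TASK

Draw the square steel bar out of its blue housing as far as it goes, then push the yellow-headed linch pin from the wooden block fully down through the square cross hole in the bar. Swing the pin's red sprung loop over the bar's end until it snaps shut under the bar, let go, and leave the spray can, the jar and the angle piece undisturbed.

Things in the scene. Friction and masses are not known exactly. Their poses are not given: they have to be found in the camera images.
- bar_hole (a point): Centre of the upper mouth of the cross hole (square, 15.5 x 15.5 mm, sides along x and y, right through, chamfered) on the upper face of the square steel bar, 28 x 28 mm; the bar's centre line is level, 130 mm above the table. -y points along the bar out of the housing, z up the hole's axis (leans), x across the bar. The bar's free end lies at y = -28 mm. Moves with the bar.
- bar_end (a point): Centre of the bar's end face, axes as bar_hole; moves with the bar. The bar's upper face is 14 mm along +z. Fully in, 36 mm of bar stands out of the round blue housing (70 mm across, on a fixed grey pedestal) and the housing stands in the pin's way; fully out, 81 mm.
- bar (a joint): How far the bar is drawn out: 0 fully in, 0.045 m fully out against its stop. Friction about 5 N; it stays where it is left.
- housing (a joint): Swivel angle of the housing with its bar, rad: the angle by which the hole's axis leans from vertical, its top towards the robot side of the stand. Clamped very stiffly; not to be turned.
- pin_head (a point): Middle of the linch pin's yellow head, 20 x 20 mm, 43 mm tall (19 mm above to 24 mm below this point). z up along the pin, -y the side to which the open loop stands out, x the loop's hinge axis. The 8 mm hinge axle reaches x = +-32 mm, 18 mm below this point. Pin with loop: 0.2 kg; it starts upright in the middle of a wooden block 66 mm tall, 90 mm square, collar on the block's top.
- pin_collar (a point): Centre of the underside of the pin's round collar (27 mm wide), 30 mm below pin_head along the pin, same axes. Below it the square shank, 13 x 13 mm, sides along x and y, 50 mm long with its round tapered tip (last 10 mm). Fully home, it lies on bar_hole.
- loop_bow (a point): Middle of the far bow of the pin's red loop of 8 mm round wire, 70 mm from its hinge; the loop is 48 mm wide inside. Turns with the loop.
- loop (a joint): Angle of the loop: 0 open, square out from the pin along its -y; 1.57 shut, along the shank, bow 8 mm beyond the tip. Hinge 12 mm above the collar's underside. Over-centre spring: below 0.5 rad it springs open, beyond it snaps shut by itself; about 1 N at the bow moves it. It can shut only if the bar's free end passes through it.
- can_mid (a point): Middle of the spray can, 67 mm wide, 205 mm tall, standing; bystander.
- jar_mid (a point): Middle of the jar, 72 mm wide, 60 mm tall, standing; bystander.
- angle_mid (a point): Half-way up the dark angle-steel offcut, 75 x 75 x 85 mm tall, standing; bystander.
Not all that is in view belongs to the job. Leave any purple look-alike of the part that bears pin_head alone.

How it is judged:
On the way, in this order (a step that is already met when the one before it is completed fails the run):
1. the bar is drawn out to its stop, within 4 mm (value of joint bar above 0.041 m), for 0.2 s.
2. the pin is fully home in the bar's hole: collar within 5 mm of the hole's mouth (distance between pin_collar and bar_hole below 0.005 m and angle between the z axis of pin_head and the z axis of bar_hole, either way round below 0.2 rad and value of joint loop below 0.6 rad), for 0.2 s.
3. the loop is shut under the bar (value of joint loop above 1.45 rad), for 0.2 s.
At the end, for the whole second after the job is handed in: The bar is out to within 5 mm of its stop; the pin's collar lies within 6 mm of the hole's mouth and the pin is within 0.2 rad of the hole's axis; the loop is shut (over 1.45 rad) with its bow more than 45 mm below the bar's upper face; the pin is at rest (value of joint bar above 0.04 m and distance between pin_collar and bar_hole below 0.006 m and angle between the z axis of pin_head and the z axis of bar_hole, either way round below 0.2 rad and value of joint loop above 1.45 rad and z of loop_bow in the frame of bar_hole below -0.045 m and linear speed of pin below 0.02 m/s); the robot touches nothing.
It fails at once if the spray can is shifted by more than 25 mm or tipped (distance of can_mid from where it was at the start of the episode above 0.025 m or angle between can_mid's own z axis and vertical above 0.3 rad).
It fails at once if the jar is shifted by more than 25 mm or tipped (distance of jar_mid from where it was at the start of the episode above 0.025 m or angle between jar_mid's own z axis and vertical above 0.3 rad).
It fails at once if the angle piece is shifted by more than 25 mm or tipped (distance of angle_mid from where it was at the start of the episode above 0.025 m or angle between angle_mid's own z axis and vertical above 0.3 rad).
It also fails if it takes over 58 s, if anything falls off the work surface, if the arm or the gripper's body presses on something with over 40 N, if the wrist force passes 120 N, or if a joint passes its speed limit or range.

## Working session

There is one attempt and no reset: what is moved stays moved. The work goes in short steps, Python scripts to look and compute and a tool call to move; the robot and the scene stay as the last step left them, time stands still between calls to the robot, and variables do not carry over. Pictures are saved under pics/ and viewed, about 8 in all and at most 12, crops included, and the job is handed in when it is done.

Besides the shell and the picture viewer there is one more tool, called after "Emit:" by a JSON object that holds its "op" and its "data". servo_tool: Moves the arm, as the interface text tells. Its arguments: {"type":"object","properties":{"rows":{"type":"array"},"force":{"type":"number"}},"required":["rows"]}

```bash
mkdir -p pics; cat > h.py <<'E'
import numpy as np, cv2
from station import sense, snapshot, sign_off, tip_extent
from scipy.spatial.transform import Rotation as R
def snap(n):
    s=snapshot(n); s["f"]=s["image"].shape[0]/2/np.tan(np.radians(s["vertical_fov"])/2); np.save(f"pics/{n}.npy",s,allow_pickle=True); return s
def load(n): return np.load(f"pics/{n}.npy",allow_pickle=True).item()
def cloud(s):
    z=s["z_map"]; v,u=np.mgrid[:z.shape[0],:z.shape[1]]
    P=np.stack([(u-s["cx"])/s["f"]*z,(v-s["cy"])/s["f"]*z,z],-1); T=np.array(s["cam_to_world"])
    W=P@T[:3,:3].T+T[:3,3]; W[z==0]=np.nan; return W
def ray(s,u,v,z):
    T=np.array(s["cam_to_world"]); d=T[:3,:3]@[(u-s["cx"])/s["f"],(v-s["cy"])/s["f"],1]; o=T[:3,3]; return o+d*(z-o[2])/d[2]
def hsv(s): return cv2.cvtColor(s["image"],cv2.COLOR_BGR2HSV)
E
python3 - <<'E'
from h import *
a=snap("scene");b=snap("top")
cv2.imwrite("pics/a.png",cv2.resize(a["image"],(800,600),interpolation=cv2.INTER_CUBIC));cv2.imwrite("pics/b.png",cv2.resize(b["image"],(800,600),interpolation=cv2.INTER_CUBIC))
for s in(a,b): print(np.round(s["cam_to_world"],3),s["f"],s["cx"],s["cy"])
print(sense(),tip_extent)
E
```

```text
[[ 0.437 -0.44   0.784 -0.34 ]
 [-0.899 -0.227  0.374 -0.574]
 [ 0.014 -0.869 -0.495  0.695]
 [ 0.     0.     0.     1.   ]] 355.51123840289534 256.6776723104205 186.692620838909
[[-0.007 -0.974  0.229  0.277]
 [-1.     0.007 -0.002 -0.162]
 [-0.    -0.229 -0.974  1.339]
 [ 0.     0.     0.     1.   ]] 399.17454086774967 255.2353436518912 184.68195802890807
{'t': 0.1, 'q': array([ 1.13747423e+00,  5.28335769e-01,  1.43376516e+00, -1.43636728e-05,
        1.18138117e+00, -1.78496719e-01]), 'qd': array([-0.00075404, -0.00269099, -0.00314564, -0.00180878,  0.00090758,
        0.00057879]), 'tau': array([-7.89618061e-04, -4.43303132e+01, -1.78586018e+01, -2.99477733e-04,
        3.90966583e-03, -1.32346008e-05]), 'tcp_pos': array([0.15738727, 0.60454012, 0.40385702]), 'tool_rot': array([ 1.27065466e-01,  9.91893883e-01, -9.02859235e-04, -2.78178844e-04]), 'force': array([-0.55513501, -0.45649321,  0.25686001]), 'ft_torque': array([ 0.00704255, -0.05422305, -0.04945696]), 'finger_gap': 1.0026843121543423} 0.1734
```

View pics/a.png

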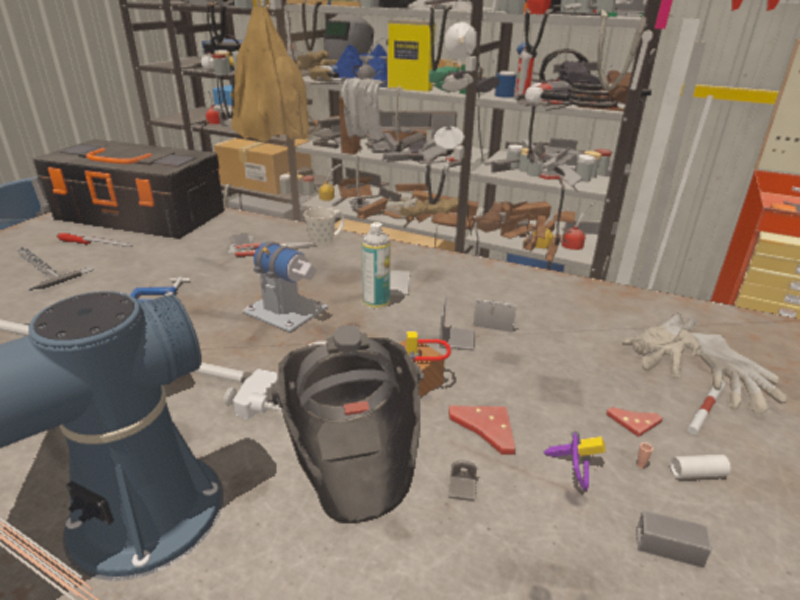

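View pics/b.png

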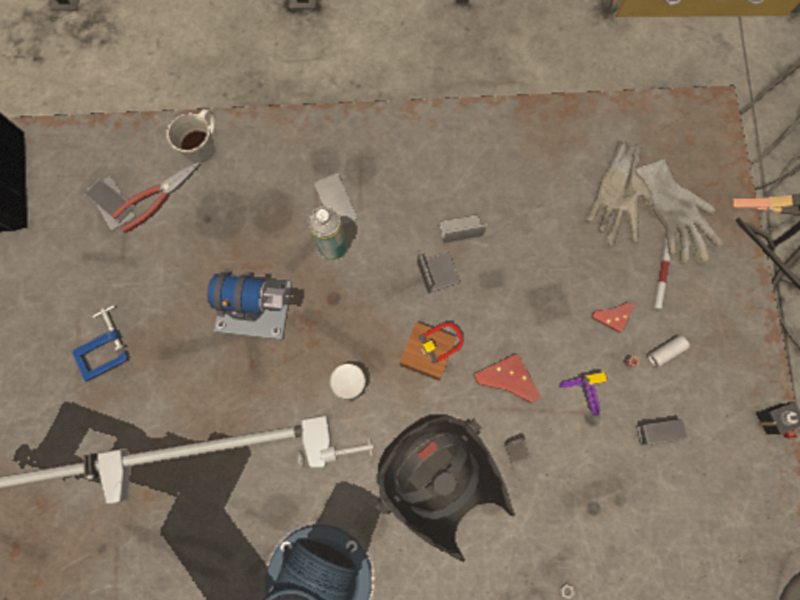

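Picture 2 of 2 (top view, 800x600 px): candidates are the yellow head with red loop on the wooden block (428,346) and the purple look-alike with a yellow block (590,382). The red plates (508,378) could be mistaken for the loop. By the description I choose (428,346). The blue housing is at (240,295), its bar end at (295,297), the can at (328,230), the jar at (348,380) and the angle piece at (438,270).

```bash
python3 - <<'E'
from h import *
b=load("top");a=load("scene")
A=cv2.resize(a["image"][130:250,150:310],None,fx=3.75,fy=3.75,interpolation=cv2.INTER_CUBIC)
B=cv2.resize(b["image"][120:265,125:310],None,fx=3.2,fy=3.2,interpolation=cv2.INTER_CUBIC)
h=max(A.shape[0],B.shape[0])
cv2.imwrite("pics/c.png",B)
cv2.imwrite("pics/d.png",A)
W=cloud(b);H=hsv(b)
def reg(name,x0,y0,x1,y1,lo,hi,zmin=0.02):
    m=np.zeros(H.shape[:2],bool); m[y0:y1,x0:x1]=1
    m&=(cv2.inRange(H,lo,hi)>0)&(W[...,2]>zmin)
    p=W[m]; print(name,len(p),p.mean(0).round(4),p.min(0).round(3),p.max(0).round(3)); return p
p=reg("yellow",262,212,285,232,(20,150,120),(35,255,255))
p=reg("red",262,195,305,240,(0,150,90),(9,255,255),0.06); 
p=reg("can",195,125,230,170,(0,0,0),(180,255,255)); t=p[p[:,2]>.18];print(t.mean(0))
p=reg("jar",205,225,240,260,(0,0,0),(180,255,255))
p=reg("angle",260,155,298,190,(0,0,0),(180,255,255)); 
p=reg("blue",130,165,180,205,(100,100,30),(125,255,255)); 
p=reg("bar",168,172,198,205,(0,0,0),(180,60,255),.09)
k=W[181:200:2,166:198:2]
for r in k: print(' '.join('%4d,%4d,%3d'%tuple(np.nan_to_num(x*1000)) for x in r))
E
```

```text
yellow 50 [ 0.4467 -0.2216  0.1117] [ 0.436 -0.233  0.087] [ 0.459 -0.211  0.12 ]
red 130 [ 0.4674 -0.2581  0.0803] [ 0.424 -0.29   0.063] [ 0.498 -0.213  0.088]
can 600 [ 0.6764 -0.0215  0.1439] [ 0.655 -0.049  0.02 ] [0.721 0.013 0.209]
[ 0.68601686 -0.01878859  0.19396496]
jar 414 [ 0.3844 -0.058   0.0578] [ 0.348 -0.092  0.02 ] [ 0.419 -0.024  0.067]
angle 95 [ 0.6142 -0.2178  0.0654] [ 0.581 -0.233  0.021] [ 0.652 -0.204  0.089]
blue 419 [0.5483 0.1488 0.1584] [0.515 0.106 0.132] [0.587 0.208 0.17 ]
bar 204 [0.5456 0.0866 0.1381] [0.518 0.064 0.104] [0.58  0.107 0.161]
 566, 107,159  568, 103,153  571,  99,141  603, 121,  9  603, 114,  8  603, 107, 10  604, 101,  5  601,  92, 17  602,  86, 15  603,  80,  9  602,  73, 11  605,  68,  1  604,  60,  4  605,  54,  1  603,  46,  8  604,  40,  2
 559, 106,163  560, 101,161  565, 100,137  597, 122,  5  595, 113, 14  597, 108,  7  597, 101,  7  594,  92, 19  594,  85, 16  595,  79, 14  598,  75,  0  598,  67,  1  598,  61,  1  597,  53,  3  599,  47, -3  597,  40,  3
 554, 107,160  554, 101,157  559, 100,137  559,  93,136  560,  88,132  
[... 1020 characters left out ...]
  564,  47, -4  562,  39,  1
 525, 108,149  528, 104,137  528,  98,136  528,  93,133  528,  86,135  528,  80,135  527,  74,137  527,  67,137  554,  85, 11  555,  79,  4  557,  74, -3  557,  67, -3  555,  59,  3  556,  53, -2  554,  45,  6  557,  40, -7
 520, 109,142  523, 106,130  547, 126, 10  548, 119,  8  547, 112,  9  548, 106,  7  547,  98, 11  547,  92,  9  547,  85, 11  550,  81, -4  548,  72,  2  549,  66, -1  549,  59,  0  549,  53,  0  549,  46,  0  550,  40, -6
 515, 110,136  517, 106,126  540, 125, 11  540, 119,  9  540, 112, 10  540, 104, 13  541,  98,  8  540,  91,  9  540,  85,  9  541,  79,  4  542,  73,  0  542,  66, -1  542,  59,  0  542,  52, -1  541,  45,  1  541,  38,  1
```

View pics/c.png

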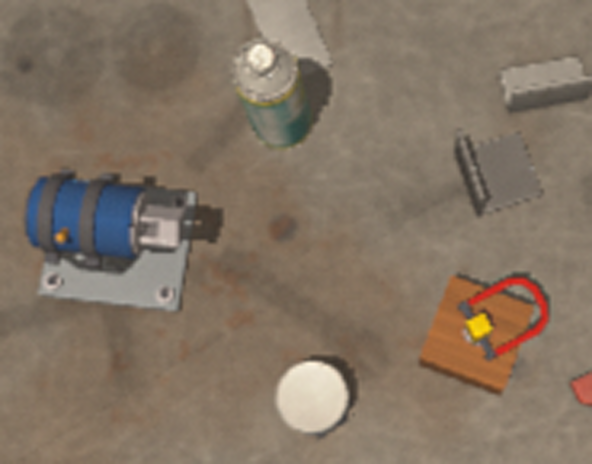

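Picture 3, the close crop: it confirms the yellow-headed pin with an open red loop at (480,325) on the wooden block, loop pointing up-right. The bar stub is at (160,220) with a ridge, so it leans.

```bash
python3 - <<'E'
from h import *
w=snap("wrist");s=sense()
T=np.eye(4);T[:3,:3]=R.from_quat(s["tool_rot"]).as_matrix();T[:3,3]=s["tcp_pos"]
print(np.round(np.linalg.inv(T)@w["cam_to_world"],3),w["f"],w["cx"],w["cy"])
print(T.round(3))
E
```

```text
[[-0.001 -0.963 -0.27   0.069]
 [ 1.    -0.001 -0.    -0.   ]
 [ 0.    -0.27   0.963  0.031]
 [ 0.     0.     0.     1.   ]] 266.00957462688126 252.74026805672162 193.8185872713258
[[-0.968  0.252 -0.001  0.157]
 [ 0.252  0.968 -0.002  0.605]
 [ 0.    -0.002 -1.     0.404]
 [ 0.     0.     0.     1.   ]]
```

View pics/d.png

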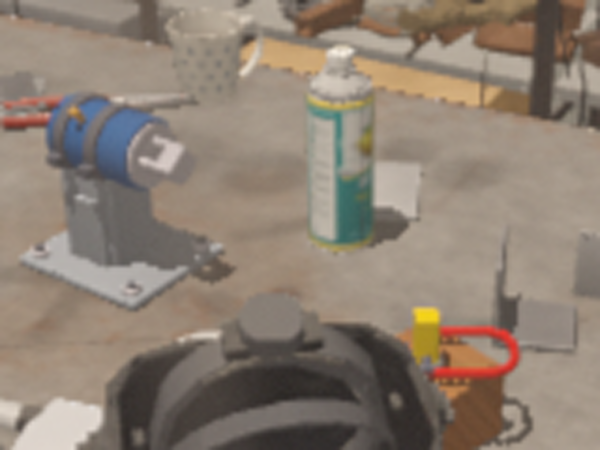

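Picture 4, scene crop: the bar's end is at (170,165), its upper face with the hole leaning strongly towards the robot. The bystanders are well clear of the bar. I'll move above the bar for a near look.

Emit:
{"op": "servo_tool", "data": {"rows": [[[-508,-410,-16],-14.6,1],[[-508,-410,-16],-14.6,1],[[-508,-410,-16],-14.6,1],[[-508,-410,-16],-14.6,1],[[-508,-410,-16],-14.6,1],[[-508,-410,-16],-14.6,1],[[-508,-410,-16],-14.6,1],[[-508,-410,-16],-14.6,1]]}}

```text
t: 0.95
tcp_pos: [0.3954, 0.2823, 0.4144]
tool_rot: [-0.0, 1.0, -0.001, -0.0]
force: [-0.1, 0.6, 0.1]
finger_gap: 0.999
```

Emit:
{"op": "servo_tool", "data": {"rows": [[[-150,-202,-6],0,1],[[-150,-202,-6],0,1],[[-150,-202,-6],0,1],[[-150,-202,-6],0,1],[[-150,-202,-6],0,1],[[-150,-202,-6],0,1],[[-150,-202,-6],0,1]]}}

```text
t: 1.65
tcp_pos: [0.5459, 0.0791, 0.4201]
tool_rot: [0.001, 1.0, -0.001, -0.001]
force: [0.5, 1.5, -0.1]
finger_gap: 1.002
```

```bash
python3 - <<'E'
from h import *
w=snap("wrist"); W=cloud(w); print(sense()["tcp_pos"])
cv2.imwrite("pics/e.png",cv2.resize(w["image"][60:300,100:420],(800,600),interpolation=cv2.INTER_CUBIC))
P=W.reshape(-1,3)
# bar profile: points in y range ahead of housing
m=(P[:,1]>.068)&(P[:,1]<.095)&(P[:,2]>.10)&(P[:,2]<.16)&(abs(P[:,0]-.545)<.04)
p=P[m];print(m.sum())
p=p[np.argsort(p[:,0])]
for q in np.array_split(p,22): print(np.median(q,0).round(4),len(q))
e=P[(P[:,2]>.115)&(P[:,2]<.155)&(abs(P[:,0]-.545)<.035)&(P[:,1]<.1)];print("end y",np.percentile(e[:,1],[0,1,2,5]))
E
```

```text
[0.54496252 0.08028584 0.41998164]
966
[0.5258 0.0747 0.1333] 44
[0.5276 0.0835 0.1335] 44
[0.5288 0.082  0.1348] 44
[0.5301 0.0805 0.1359] 44
[0.5317 0.0805 0.1368] 44
[0.5329 0.08   0.138 ] 44
[0.5345 0.0781 0.1395] 44
[0.536  0.0805 0.1402] 44
[0.5376 0.0805 0.1412] 44
[0.5391 0.08   0.1421] 44
[0.5407 0.0781 0.144 ] 44
[0.5423 0.0795 0.1452] 44
[0.5439 0.0786 0.1466] 44
[0.5451 0.0842 0.1472] 44
[0.5462 0.0814 0.1481] 44
[0.5475 0.087  0.1481] 44
[0.5492 0.0842 0.1472] 44
[0.5518 0.0805 0.1439] 44
[0.5547 0.0819 0.1403] 44
[0.5573 0.0825 0.1372] 44
[0.5602 0.08   0.1331] 43
[0.5634 0.0861 0.1295] 43
end y [0.06461362 0.0658793  0.0667113  0.06777413]
```

View pics/e.png

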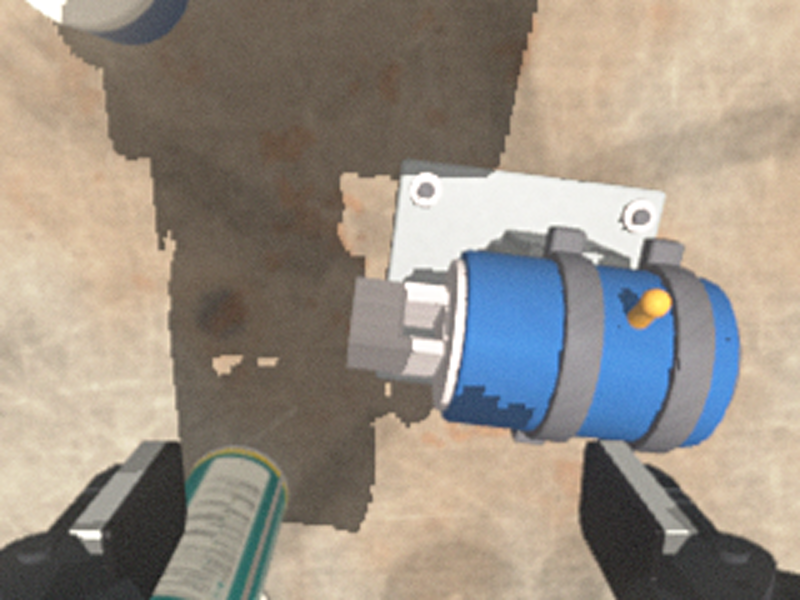

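Picture 5, wrist view (crop scaled 2.5x): the bar stub is at (400,325) in front of the housing ring, with the ridge between its two upper faces at y≈325. The can is at the lower left. Slopes of 0.72 and -1.25 give a lean of about 37°. I'll fit the two faces for the bar's axis and centre.

```bash
python3 - <<'E'
from h import *
w=load("wrist"); P=cloud(w).reshape(-1,3)
B=(P[:,1]>.068)&(P[:,1]<.092)&(P[:,2]>.10)&(P[:,2]<.16)
def plane(m):
    p=P[m]
    for _ in range(3):
        c=np.median(p,0); n=np.linalg.svd(p-p.mean(0),full_matrices=0)[2][2]; n*=np.sign(n[2]); d=(p-p.mean(0))@n; c=p.mean(0); p=p[abs(d)<.0015]
    return n,c,len(p)
n1,c1,k1=plane(B&(P[:,0]>.5275)&(P[:,0]<.543)); n2,c2,k2=plane(B&(P[:,0]>.551)&(P[:,0]<.563))
ax=np.cross(n1,n2);ax/=np.linalg.norm(ax);print(n1,k1,n2,k2,ax*np.sign(-ax[1]))
print("lean",np.degrees(np.arctan2(-n1[0],n1[2])),np.degrees(np.arctan2(n2[2],n2[0])),"dot",n1@n2)
# centre at y=.08
A=np.array([n1[[0,2]],n2[[0,2]]]);b=[n1@c1-14e-3-n1[1]*.08,n2@c2-14e-3-n2[1]*.08];print("centre x,z at y=.08",np.linalg.solve(A,b))
H=hsv(w).reshape(-1,3)
m=(H[:,0]>100)&(H[:,0]<125)&(H[:,1]>100)&(P[:,1]>.1)&(P[:,1]<.22)&(P[:,2]>.12);q=P[m];print("blue",q.min(0),q.max(0))
for y in np.arange(.105,.2,.02):
    s=q[abs(q[:,1]-y)<.01]
    if len(s)>20:
        r=np.linalg.lstsq(np.c_[s[:,[0,2]],np.ones(len(s))],(s[:,[0,2]]**2).sum(1),rcond=None)[0]/[2,2,1]; print(y,r[:2],np.sqrt(r[2]+(r[:2]**2).sum()))
m=(P[:,1]>.1)&(P[:,1]<.22)&(P[:,2]>.12)&(abs(P[:,0]-.55)<.06);print("top z by y",[(y,P[m&(abs(P[:,1]-y)<.01),2].max().round(3)) for y in (.11,.13,.15,.17,.19)])
E
```

```text
[-0.61656683  0.17545553  0.7675029 ] 254 [ 0.78716168 -0.09524325  0.60934819] 165 [-0.18011942 -0.98043209  0.07943498]
lean 38.77635360306992 37.74374252871421 dot -0.03437222776334529
centre x,z at y=.08 [0.54544436 0.129108  ]
blue [0.51437404 0.10314897 0.12938208] [0.58835611 0.21193674 0.33552144]
0.105 [0.54887555 0.13032214] 0.03405899037271868
0.125 [0.55055798 0.12959483] 0.03486632860649073
0.14500000000000002 [0.53124538 0.19932344] 0.04772817707569038
0.165 [0.55567397 0.12987225] 0.034604745283431174
0.185 [0.55722717 0.12985795] 0.03462560845873125
top z by y [(0.11, np.float64(0.348)), (0.13, np.float64(0.344)), (0.15, np.float64(0.339)), (0.17, np.float64(0.174)), (0.19, np.float64(0.169))]
```

Emit:
{"op": "servo_tool", "data": {"rows": [[[0,0,0],60,1],[[0,0,0],60,1],[[0,0,0],60,1],[[0,0,0],60,1],[[0,0,0],60,1],[[0,0,0],60,1],[[0,0,0],60,1],[[0,0,0],60,1]]}}

```text
t: 2.5
tcp_pos: [0.5436, 0.0822, 0.4199]
tool_rot: [0.499, 0.867, -0.001, -0.002]
force: [-0.3, -0.0, -0.1]
finger_gap: 1.003
```

Emit:
{"op": "servo_tool", "data": {"rows": [[[0,0,0],36,1],[[0,0,0],36,1],[[0,0,0],36,1],[[0,0,0],36,1],[[0,0,0],36,1],[[0,0,0],36,1]]}}

```text
t: 3.1
tcp_pos: [0.543, 0.083, 0.4199]
tool_rot: [0.741, 0.672, -0.002, -0.002]
force: [0.1, -0.2, -0.7]
finger_gap: 1.002
```

```bash
cat >> h.py <<'E'
def to(target,alpha=None):
    "tool-frame mm shift and turn from now to world TCP target with jaw azimuth alpha (deg)"
    s=sense(); M=R.from_quat(s["tool_rot"]).as_matrix(); a=np.degrees(np.arctan2(M[1,1],M[0,1]))
    print("now",s["tcp_pos"].round(4),"alpha",a.round(2),"F",np.round(s["force"],1),"gap",round(s["finger_gap"],3),"t",round(s["t"],2),"q6",round(s["q"][5],2))
    print("shift",(M.T@(np.array(target)-s["tcp_pos"])*1000).round(1),"turn",None if alpha is None else round(a-alpha,1))
E
python3 -c "
from h import *
to([.5457,.079,.285],-6)"
```

```text
now [0.543  0.083  0.4199] alpha -5.58 F [ 0.1 -0.2 -0.7] gap 1.002 t 3.1 q6 0.05
shift [ -3.7   3.7 134.8] turn 0.4
```

Emit:
{"op": "servo_tool", "data": {"rows": [[[-4,3.5,40],0.4,1],[[-4,3.5,80],0.4,1],[[-4,3.5,115],0.4,1],[[-4,3.5,135],0.4,1],[[-4,3.5,135],0.4,1],[[-4,3.5,135],0.4,1]]}}

```text
t: 3.7
tcp_pos: [0.5456, 0.0789, 0.285]
tool_rot: [0.742, 0.67, -0.002, -0.002]
force: [0.7, -0.1, -0.3]
finger_gap: 0.999
```

Emit:
{"op": "servo_tool", "data": {"rows": [[[0,0,0],0,0.2],[[0,0,0],0,0],[[0,0,0],0,-0.3],[[0,0,0],0,-0.3],[[0,0,0],0,-0.3],[[0,0,0],0,-0.3]], "force": 25}}

```text
t: 4.3
tcp_pos: [0.5462, 0.0789, 0.2865]
tool_rot: [0.742, 0.67, -0.001, -0.0]
force: [0.3, 0.4, 5.8]
finger_gap: 0.437
```

Emit:
{"op": "servo_tool", "data": {"rows": [[[-8,0,0],0,-0.3],[[-16,0,0],0,-0.3],[[-24,0,0],0,-0.3],[[-32,0,0],0,-0.3],[[-39,0,0],0,-0.3],[[-44,0,0],0,-0.3],[[-48,0,0],0,-0.3],[[-50,0,0],0,-0.3]]}}

```text
t: 5.1
tcp_pos: [0.5407, 0.0326, 0.2865]
tool_rot: [0.744, 0.668, 0.003, -0.004]
force: [2.3, 24.3, 0.5]
finger_gap: 0.44
```

Emit:
{"op": "servo_tool", "data": {"rows": [[[0,0,0],0,-0.3],[[0,0,0],0,-0.3],[[0,0,0],0,1],[[0,0,0],0,1],[[0,0,0],0,1],[[0,0,0],0,1]]}}

```text
t: 5.7
tcp_pos: [0.5406, 0.0322, 0.2866]
tool_rot: [0.744, 0.668, 0.003, -0.004]
force: [0.3, -0.6, -0.3]
finger_gap: 1.002
```

Emit:
{"op": "servo_tool", "data": {"rows": [[[0,0,-50],0,1],[[0,0,-100],0,1],[[0,0,-135],-8,1],[[0,0,-135],-16,1],[[0,0,-135],-24,1],[[0,0,-135],-32,1],[[0,0,-135],-40,1],[[0,0,-135],-48,1]]}}

```text
t: 6.5
tcp_pos: [0.5406, 0.0307, 0.4216]
tool_rot: [0.406, 0.914, 0.004, -0.003]
force: [0.5, 0.4, -0.4]
finger_gap: 0.997
```

Emit:
{"op": "servo_tool", "data": {"rows": [[[0,0,0],-42,1],[[0,0,0],-42,1],[[0,0,0],-42,1],[[0,0,0],-42,1],[[0,0,0],-42,1],[[0,0,0],-42,1]]}}

```text
t: 7.1
tcp_pos: [0.5404, 0.0306, 0.4216]
tool_rot: [0.051, 0.999, 0.005, -0.001]
force: [-0.2, 0.2, -0.2]
finger_gap: 0.999
```

```bash
python3 - <<'E'
from h import *
to([.44,-.22,.42],84)
w=snap("wrist")
cv2.imwrite("pics/f.png",cv2.resize(w["image"][100:280,130:370],(800,600),interpolation=cv2.INTER_CUBIC))
E
```

```text
now [0.5404 0.0306 0.4216] alpha 84.11 F [-0.2  0.2 -0.2] gap 0.999 t 7.1 q6 -1.62
shift [  74.2 -259.5   -0.7] turn 0.1
```

View pics/f.png

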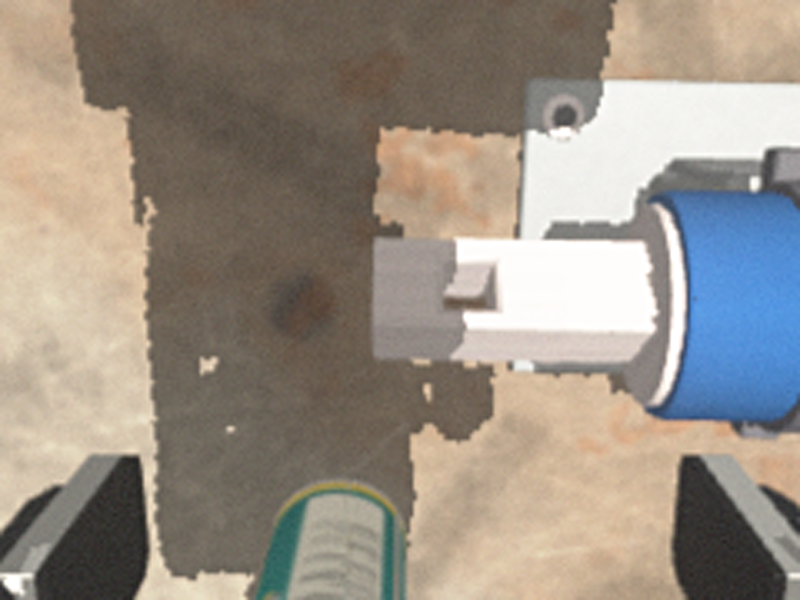

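Picture 6: the bar is out, 373–660 px long in the crop and aligned with the image. The hole mouth is at about (471,287) on the upper face (rows 240–332), bar end at column 373.

```bash
python3 - <<'E'
from h import *
w=load("wrist"); W=cloud(w); P=W.reshape(-1,3)
yb=np.array([.104,.9946,0]); th=np.radians(38.3); xb=np.array([yb[1],-yb[0],0])
n=-np.sin(th)*xb+np.cos(th)*np.array([0,0,1]); u=np.cos(th)*xb+np.sin(th)*np.array([0,0,1])
s=P[(abs(P[:,0]-.542)<.05)&(P[:,1]>.02)&(P[:,1]<.095)&(P[:,2]>.1)&(P[:,2]<.165)]
X=s@xb; 
def fit(m):
    c=np.polyfit(X[m],s[m,2],1); r=s[m,2]-np.polyval(c,X[m]); return c
r0=X[np.argsort(-s[:,2])[:60]].mean(); print("ridge X",r0)
m1=(X>r0-.019)&(X<r0-.004);m2=(X>r0+.003)&(X<r0+.014)
c1,c2=fit(m1),fit(m2); print("lean",np.degrees(np.arctan(c1[0])),90+np.degrees(np.arctan(c2[0])))
# ridge intersection -> centre = ridge -14n-14u
xr=(c2[1]-c1[1])/(c1[0]-c2[0]); zr=np.polyval(c1,xr); print("ridge",xr,zr, "centre X,z", xr-.014*(np.cos(th)-np.sin(th)), zr-.014*(np.cos(th)+np.sin(th)))
for m in(m1,m2): print("yaw check slope", np.polyfit(s[m]@yb, s[m,2]-np.polyval(fit(m),X[m]),1)[0])
Y=s@yb; print("end Y",np.percentile(Y,[0,.5,1,2]))
T=np.array(w["cam_to_world"])
def hit(u_,v_,p0,nn):
    d=T[:3,:3]@[(u_-w["cx"])/w["f"],(v_-w["cy"])/w["f"],1]; return T[:3,3]+d*((p0-T[:3,3])@nn)/(d@nn)
C=lambda Y_: (xr-.014*(np.cos(th)-np.sin(th)))*xb+Y_*yb+np.array([0,0,.130])
p0=C(.05)+.014*n
for (a,b) in((471,287),(444,287),(498,287),(471,262),(471,312),(373,287),(500,240),(500,332)):
    h=hit(130+a*.3,100+b*.3,p0,n); print((a,b),h.round(4),"X,Y,u",(h@xb).round(4),(h@yb).round(4),((h-p0)@u).round(4))
# top view end
E
```

```text
ridge X 0.5352794740808127
lean 29.012528619999536 37.495469990377636
ridge 0.538089085800659 0.14640727403567644 centre X,z 0.5357791230583278 0.1267434984030813
yaw check slope 0.012581995778738798
yaw check slope 0.0267332863875766
end Y [0.07790381 0.07870351 0.07881168 0.0797059 ]
(471, 287) [0.5349 0.0518 0.1406] X,Y,u 0.5266 0.1071 -0.0006
(444, 287) [0.5341 0.044  0.1406] X,Y,u 0.5266 0.0993 -0.0006
(498, 287) [0.5357 0.0596 0.1406] X,Y,u 0.5267 0.115 -0.0006
(471, 262) [0.5286 0.0527 0.1356] X,Y,u 0.5203 0.1074 -0.0087
(471, 312) [0.541  0.0509 0.1455] X,Y,u 0.5328 0.1069 0.0073
(373, 287) [0.5319 0.0235 0.1406] X,Y,u 0.5266 0.0787 -0.0007
(500, 240) [0.5239 0.0621 0.1311] X,Y,u 0.5146 0.1163 -0.016
(500, 332) [0.5467 0.0584 0.1493] X,Y,u 0.5377 0.1149 0.0135
```

Emit:
{"op": "servo_tool", "data": {"rows": [[[74,-259,0],-35,1],[[74,-259,0],-35,1],[[74,-259,0],-35,1],[[74,-259,0],-35,1],[[74,-259,0],-35,1],[[74,-259,0],-35,1],[[74,-259,0],-35,1],[[74,-259,0],-35,1]]}}

```text
t: 7.95
tcp_pos: [0.4392, -0.2202, 0.4193]
tool_rot: [-0.248, 0.969, 0.005, 0.0]
force: [0.3, 0.9, 0.5]
finger_gap: 1.001
```

```bash
python3 - <<'E'
from h import *
to([.445,-.22,.42],119)
w=snap("wrist"); W=cloud(w);H=hsv(w)
y=(cv2.inRange(H,(20,150,100),(35,255,255))>0)&(W[...,2]>.08)&(W[...,2]<.14); r=((cv2.inRange(H,(0,150,60),(9,255,255))|cv2.inRange(H,(172,150,60),(180,255,255)))>0)&(W[...,2]>.06)&(W[...,2]<.12)
for n,m in(("y",y),("r",r)):
    p=W[m]; print(n,len(p),np.median(p,0).round(4),p.min(0).round(4),p.max(0).round(4))
p=W[y]; t=p[:,2]>p[:,2].max()-.006; print("top",p[t].mean(0),t.sum()); 
v,u=np.nonzero(y); tt=np.c_[u,v][t].astype(np.float32); print(cv2.minAreaRect(tt))
rect=cv2.boxPoints(cv2.minAreaRect(tt)); zt=np.median(p[t,2]); print([ray(w,*q,zt).round(4) for q in rect],zt)
q=W[r][:,:2]; c,s_,V=np.linalg.svd(q-q.mean(0),full_matrices=0); print("red svd",s_,V)
q32=(q*1000).astype(np.float32); print(cv2.minAreaRect(q32))
cv2.imwrite("pics/g.png",cv2.resize(w["image"][90:300,120:400],(800,600),interpolation=cv2.INTER_CUBIC))
E
```

```text
now [ 0.4392 -0.2202  0.4193] alpha 118.67 F [0.3 0.9 0.5] gap 1.001 t 7.95 q6 -2.77
shift [-5.2 -2.6 -0.7] turn -0.3
y 411 [ 0.4452 -0.2234  0.114 ] [ 0.4362 -0.2338  0.0801] [ 0.4677 -0.2097  0.1173]
r 910 [ 0.4755 -0.2613  0.0809] [ 0.2541 -0.2915  0.0636] [ 0.5011 -0.209   0.0918]
top [ 0.44778249 -0.22246889  0.11424784] 314
((244.0, 191.5), (17.0, 18.0), 90.0)
[array([ 0.4437, -0.2351,  0.1144]), array([ 0.4346, -0.2184,  0.1144]), array([ 0.4511, -0.2094,  0.1144]), array([ 0.4603, -0.2264,  0.1144])] 0.11437548867297545
red svd [0.95925325 0.65949857] [[ 0.99677369 -0.08026341]
 [-0.08026341 -0.99677369]]
((377.4644470214844, -250.39877319335938), (80.93141174316406, 247.41354370117188), 89.58518981933594)
```

View pics/g.png

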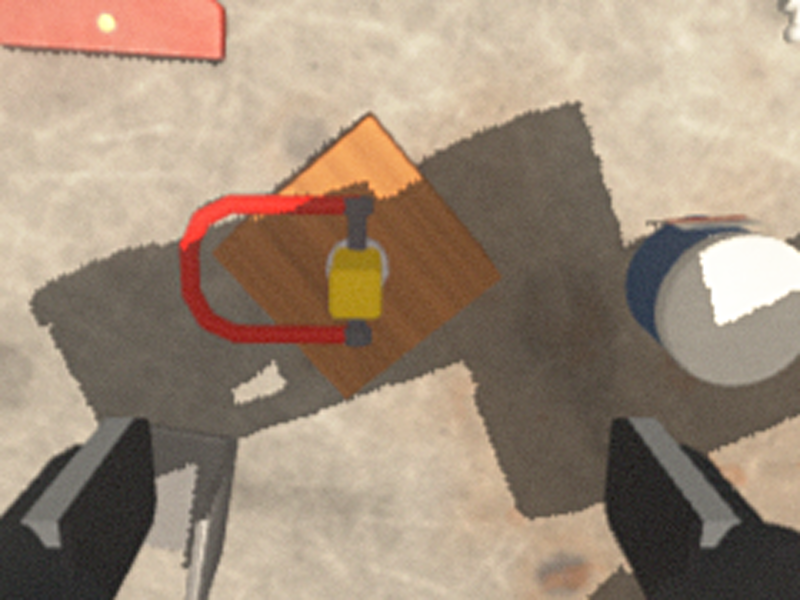

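Picture 7: the pin head is at (355,290), its faces aligned with the image (jaw axis along the loop). The loop opens to the left, with its bow at column 190. The block is turned under the pin. The angle piece (190,510) and the jar (730,310) are clear of the fingers.

```bash
cat >> h.py <<'E'
def tog(g,alpha=None):
    "same, target for the grasp point 155 mm ahead"
    z=R.from_quat(sense()["tool_rot"]).as_matrix()[:,2]; to(np.array(g)-.155*z,alpha)
E
python3 -c "
from h import *
tog([.4475,-.2225,.101],118.7)"
```

```text
now [ 0.4395 -0.2191  0.4192] alpha 118.82 F [-0.   0.1  0.1] gap 0.995 t 8.0 q6 -2.77
shift [ -4.4 -10.1 163.2] turn 0.1
```

Emit:
{"op": "servo_tool", "data": {"rows": [[[-4.4,-10,40],0,1],[[-4.4,-10,85],0,1],[[-4.4,-10,125],0,1],[[-4.4,-10,150],0,1],[[-4.4,-10,163],0,1],[[-4.4,-10,163],0,1],[[-4.4,-10,163],0,1]]}}

```text
t: 8.7
tcp_pos: [0.4485, -0.223, 0.2563]
tool_rot: [-0.25, 0.968, 0.005, 0.0]
force: [0.5, 0.1, 0.9]
finger_gap: 0.997
```

```bash
python3 -c "
from h import *
tog([.4475,-.2225,.101],118.7)"
```

```text
now [ 0.4485 -0.223   0.2563] alpha 118.9 F [0.5 0.1 0.9] gap 0.997 t 8.7 q6 -2.77
shift [ 1.1 -0.7  0.3] turn 0.2
```

Emit:
{"op": "servo_tool", "data": {"rows": [[[0,0,0],0,-0.2],[[0,0,0],0,-0.7],[[0,0,0],0,-1],[[0,0,0],0,-1],[[0,0,0],0,-1],[[0,0,0],0,-1],[[0,0,0],0,-1],[[0,0,0],0,-1]], "force": 30}}

```text
t: 9.5
tcp_pos: [0.4486, -0.2232, 0.2568]
tool_rot: [-0.249, 0.968, 0.005, 0.001]
force: [0.1, 0.3, 6.2]
finger_gap: 0.228
```

Emit:
{"op": "servo_tool", "data": {"rows": [[[0,0,-15],0,-1],[[0,0,-30],0,-1],[[0,0,-50],0,-1],[[0,0,-75],0,-1],[[0,0,-110],0,-1],[[0,0,-150],0,-1],[[0,0,-160],0,-1],[[0,0,-160],0,-1]]}}

```text
t: 10.3
tcp_pos: [0.4488, -0.2249, 0.4177]
tool_rot: [-0.249, 0.968, 0.004, 0.002]
force: [-0.4, 0.0, -2.5]
finger_gap: 0.232
```

```bash
cat >> h.py <<'E'
def pin(s):
    "yellow and red points, in tool frame (grasp-point origin)"
    W=cloud(s);H=hsv(s);st=sense();M=R.from_quat(st["tool_rot"]).as_matrix()
    L=(W-st["tcp_pos"])@M-[0,0,.155]; near=np.linalg.norm(L,axis=-1)<.13
    y=(cv2.inRange(H,(20,120,60),(35,255,255))>0)&near; r=((cv2.inRange(H,(0,130,50),(9,255,255))|cv2.inRange(H,(172,130,50),(180,255,255)))>0)&near
    return L,y,r
E
python3 - <<'E'
from h import *
to([.5,0,.4],84)
w=snap("wrist");a=snap("scene")
for s in(w,a):
    L,y,r=pin(s)
    for m in(y,r): print(m.sum(),np.median(L[m],0).round(4),np.percentile(L[m],[2,98],axis=0).round(4).tolist() if m.any() else 0)
A=cv2.resize(w["image"],(512,384)); 
L,y,r=pin(a); v,u=np.nonzero(y|r); c=(int(np.median(v)),int(np.median(u))); B=cv2.resize(a["image"][max(0,c[0]-45):c[0]+60,max(0,c[1]-40):c[1]+40],(280,384),interpolation=cv2.INTER_CUBIC)
cv2.imwrite("pics/i.png",np.hstack([A,B]))
E
```

```text
now [ 0.4488 -0.2249  0.4177] alpha 118.89 F [-0.4  0.  -2.5] gap 0.232 t 10.3 q6 -2.77
shift [-153.4  172.1   19.6] turn 34.9
2498 [ 0.0067 -0.0013 -0.0143] [[-0.009, -0.0108, -0.0163], [0.0094, 0.0082, 0.0194]]
2335 [ 0.0249 -0.054   0.0177] [[-0.017, -0.0733, 0.016], [0.031, -0.0079, 0.0211]]
103 [0.0087 0.0005 0.001 ] [[-0.0013, -0.0084, -0.0152], [0.0116, 0.0088, 0.0236]]
105 [ 0.0275 -0.0422  0.0201] [[-0.0265, -0.0707, 0.0172], [0.0334, -0.0065, 0.0246]]
```

View pics/i.png

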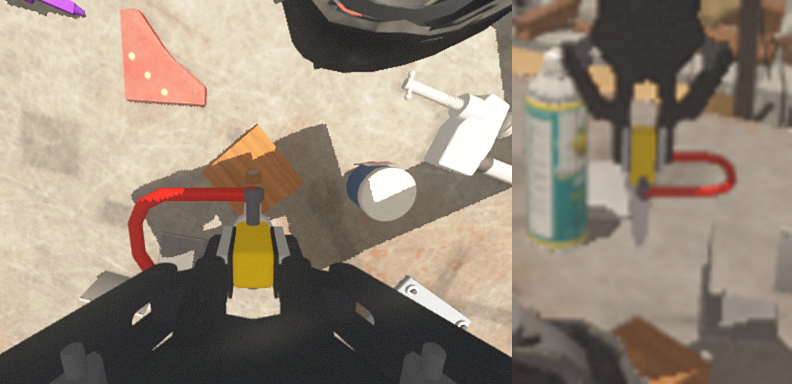

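Picture 8: the pin is held upright and clear of the block, with the loop open. The scene camera agrees, and the head sits 3 mm ahead of the grasp point. The tool can't tilt, so the pin must lean 38° between the pads. I'll press the shank flush against the bar's +x side face, which is parallel to the hole, to set the lean.

```bash
cat >> h.py <<'E'
yb=np.array([.104,.9946,0]); xb=np.array([.9946,-.104,0]); zz=np.array([0,0,1.]); th=np.radians(38)
n=-np.sin(th)*xb+np.cos(th)*zz; u=np.cos(th)*xb+np.sin(th)*zz
BC=.5351*xb+.1071*yb+.130*zz   # bar centre line under the hole
def bf(uu,nn,yy=0): return BC+uu*u+nn*n+yy*yb
E
python3 - <<'E'
from h import *
st=BC+zz*(.196-.130)+xb*(.0196+.0065+.006)
print(st, "high shift:"); tog(st+zz*.06,84)
# arc relative to start grasp, in tool at alpha 84: x=-xb, z=-z
c=BC+14e-3*(u-n); 
for d in range(0,44,5):
    t=np.radians(d); g=c+.069*(-np.sin(t)*xb+np.cos(t)*zz)+.0065*(np.cos(t)*xb+np.sin(t)*zz); print(d,((g-st)@xb*-1000).round(1),((g-st)[2]*-1000).round(1))
E
```

```text
[0.57527552 0.04753286 0.196     ] high shift:
now [ 0.4481 -0.2244  0.4152] alpha 118.88 F [-0.3 -0.5 -2.8] gap 0.229 t 10.4 q6 -2.77
shift [-242.3  174.6    7. ] turn 34.9
0 5.9 -0.6
5 12.0 -0.9
10 18.0 -0.7
15 24.0 0.1
20 29.9 1.4
25 35.7 3.1
30 41.3 5.4
35 46.7 8.2
40 51.8 11.4
```

Emit:
{"op": "servo_tool", "data": {"rows": [[[-40,30,0],8,-1],[[-80,60,0],16,-1],[[-120,87,0],24,-1],[[-160,116,0],32,-1],[[-200,145,0],34.9,-1],[[-230,166,0],34.9,-1],[[-242,175,0],34.9,-1],[[-242,175,0],34.9,-1]]}}

```text
t: 11.2
tcp_pos: [0.5758, 0.0487, 0.4149]
tool_rot: [0.05, 0.999, 0.007, -0.005]
force: [-0.4, -0.7, -1.5]
finger_gap: 0.228
```

```bash
python3 - <<'E'
from h import *
st=BC+zz*(.196-.130)+xb*(.0196+.0065+.006)
tog(st,84)
E
```

```text
now [0.5758 0.0487 0.4149] alpha 84.24 F [-0.4 -0.7 -1.5] gap 0.228 t 11.2 q6 -1.59
shift [-1.9 -4.  63.9] turn 0.2
```

Emit:
{"op": "servo_tool", "data": {"rows": [[[-2,-3,25],0,-1],[[-2,-3,45],0,-1],[[-2,-3,58],0,-1],[[-2,-3,64],0,-1],[[-2,-3,64],0,-1]]}}

```text
t: 11.7
tcp_pos: [0.5765, 0.0458, 0.3495]
tool_rot: [0.051, 0.999, 0.007, -0.006]
force: [-0.0, -0.0, -1.5]
finger_gap: 0.23
```

Emit:
{"op": "servo_tool", "data": {"rows": [[[6,0,-0.6],0,-1],[[12,0,-0.9],0,-1],[[18,0,-0.7],0,-1],[[24,0,0],0,-1],[[24,0,0],0,-1]]}}

```text
t: 12.2
tcp_pos: [0.5529, 0.0479, 0.3514]
tool_rot: [0.051, 0.999, 0.006, -0.004]
force: [3.8, -2.1, -0.1]
finger_gap: 0.231
```

```bash
cat >> h.py <<'E'
def lean(s,show=True):
    L,y,r=pin(s)
    out=[]
    p=L[y]
    if len(p)>30:
        p=p-[0,0,0]; k=p[abs(p[:,1]-np.median(p[:,1]))<.012]
        print("yellow x,z range",np.percentile(k,[1,99],axis=0).round(4).tolist())
    p=L[r]
    if len(p)>30:
        for lo,hi in((-.025,-.01),(-.05,-.04),(-.078,-.066)):
            k=p[(p[:,1]>lo)&(p[:,1]<hi)]
            if len(k)>10: c=np.polyfit(k[:,0],k[:,2],1); print("red",lo,len(k),np.ptp(k[:,0]).round(3),"lean deg",np.degrees(np.arctan(c[0])).round(1),"at x=0 z",c[1].round(4))
E
python3 - <<'E'
from h import *
st=BC+zz*(.196-.130)+xb*(.0196+.0065+.006)
tog(st,84)
for c in("wrist","scene"): lean(snap(c))
E
```

```text
now [0.5529 0.0479 0.3514] alpha 84.2 F [ 3.8 -2.1 -0.1] gap 0.231 t 12.2 q6 -1.59
shift [-23.6   0.    0.2] turn 0.2
yellow x,z range [[-0.0082, -0.0097, -0.0146], [0.01, 0.0095, 0.0235]]
red -0.025 377 0.061 lean deg 11.9 at x=0 z 0.0215
red -0.05 227 0.013 lean deg 70.4 at x=0 z -0.0361
red -0.078 630 0.038 lean deg 10.9 at x=0 z 0.0216
red -0.078 15 0.044 lean deg 13.5 at x=0 z 0.0209
```

Emit:
{"op": "servo_tool", "data": {"rows": [[[6,0,1.4],0,-1],[[12,0,3.1],0,-1],[[17.3,0,5.4],0,-1],[[22.7,0,8.2],0,-1],[[26,0,10],0,-1],[[28,0,10],0,-1]]}}

```text
t: 12.9
tcp_pos: [0.525, 0.0511, 0.3411]
tool_rot: [0.051, 0.999, 0.006, -0.004]
force: [6.9, -0.9, -1.3]
finger_gap: 0.228
```

```bash
python3 - <<'E'
from h import *
tog(bf(.0205,.055),84)
for c in("wrist","scene"): lean(snap(c))
E
```

```text
now [0.525  0.0511 0.3411] alpha 84.18 F [ 6.9 -0.9 -1.3] gap 0.228 t 12.9 q6 -1.6
shift [-1.9 -0.2  0.1] turn 0.2
yellow x,z range [[-0.0074, -0.0099, -0.0173], [0.0096, 0.0095, -0.0054]]
red -0.025 247 0.05 lean deg 30.2 at x=0 z 0.0273
red -0.05 227 0.021 lean deg 55.9 at x=0 z 0.0158
red -0.078 415 0.039 lean deg 31.9 at x=0 z 0.0262
red -0.078 17 0.032 lean deg 38.5 at x=0 z 0.0277
```

Emit:
{"op": "servo_tool", "data": {"rows": [[[3,0,1],0,-1],[[6,0,2],0,-1],[[6,0,2],0,-1]]}}

```text
t: 13.3
tcp_pos: [0.5194, 0.0517, 0.3389]
tool_rot: [0.051, 0.999, 0.007, -0.004]
force: [6.0, -0.5, -0.5]
finger_gap: 0.227
```

```bash
python3 - <<'E'
from h import *
tog(bf(.0205,.055),84)
w=snap("wrist");a=snap("scene")
for s in (w,a): lean(s)
A=cv2.resize(w["image"],(512,384))
L,y,r=pin(a); v,u_=np.nonzero(y|r); c=(int(np.median(v)),int(np.median(u_))); B=cv2.resize(a["image"][max(0,c[0]-40):c[0]+56,max(0,c[1]-35):c[1]+35],(280,384),interpolation=cv2.INTER_CUBIC)
cv2.imwrite("pics/j.png",np.hstack([A,B]))
E
```

```text
now [0.5194 0.0517 0.3389] alpha 84.17 F [ 6.  -0.5 -0.5] gap 0.227 t 13.3 q6 -1.6
shift [-7.4 -0.3 -2.1] turn 0.2
yellow x,z range [[-0.0271, -0.0099, -0.0174], [0.0093, 0.0095, 0.0098]]
red -0.025 171 0.02 lean deg -71.4 at x=0 z 0.0425
red -0.05 217 0.057 lean deg 29.9 at x=0 z 0.0214
red -0.078 362 0.037 lean deg 36.8 at x=0 z 0.0282
red -0.078 17 0.031 lean deg 37.3 at x=0 z 0.0268
```

View pics/j.png

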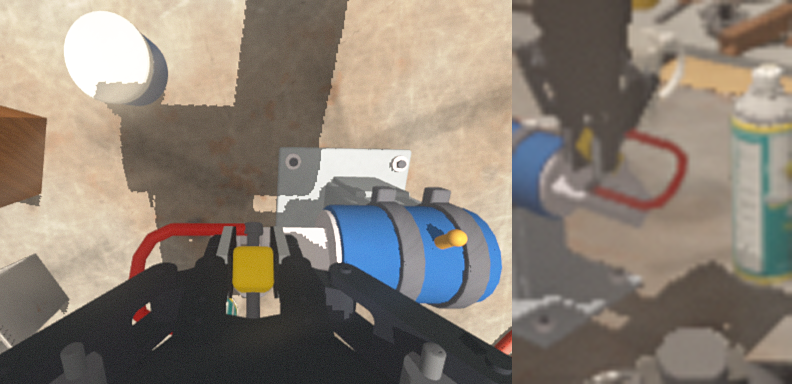

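Picture 9: the pin leans between the pads along the bar's side, with the loop clear of the bar, which still stands out. The bow and the scene view both give about 37°. I'll retract along the hole axis and measure the pin in the air.

Emit:
{"op": "servo_tool", "data": {"rows": [[[0,0,-5],0,-1],[[10,0,-20],0,-1],[[20,0,-35],0,-1],[[32,0,-50],0,-1],[[37,0,-55],0,-1],[[37,0,-55],0,-1]]}}

```text
t: 14.0
tcp_pos: [0.4813, 0.0551, 0.3939]
tool_rot: [0.051, 0.999, 0.007, -0.006]
force: [-0.7, 0.2, -2.2]
finger_gap: 0.229
```

```bash
cat >> h.py <<'E'
def side(s):
    "pin profile in tool x,z: shank/bow"
    L,y,r=pin(s); st=sense()
    G=(np.abs(L[...,1])<.012)&(np.abs(L[...,0])<.09)&(L[...,2]>-.02)&(L[...,2]<.10)
    return L,y,r,G
E
python3 - <<'E'
from h import *
tog(bf(0,.055+.06),84)
w=snap("wrist");a=snap("scene");np.set_printoptions(suppress=True)
for s in (w,a): lean(s)
L,y,r,G=side(a)
sh=G&~y&~r
p=L[sh];print("scene shank pts",len(p)); p=p[p[:,2]>.03]; print(p[np.argsort(p[:,2])][::max(1,len(p)//25)].round(4))
# bow mid, legs
p=L[r]; q=L[pin(w)[1]]
Lw,yw,rw=pin(w); b=Lw[rw]; b=b[b[:,1]<b[:,1].min()+.010]; o=np.argsort(b[:,0]); print("bow",[np.median(k,0).round(4) for k in np.array_split(b[o],5)])
E
```

```text
now [0.4813 0.0551 0.3939] alpha 84.18 F [-0.7  0.2 -2.2] gap 0.229 t 14.0 q6 -1.6
shift [ 6.5  0.  18.4] turn 0.2
yellow x,z range [[-0.023, -0.0096, -0.0178], [0.0108, 0.0097, 0.0061]]
red -0.025 167 0.018 lean deg -71.5 at x=0 z 0.0466
red -0.05 219 0.058 lean deg 37.5 at x=0 z 0.0197
red -0.078 346 0.037 lean deg 35.8 at x=0 z 0.0263
scene shank pts 154
[[-0.0009 -0.0019  0.0304]
 [-0.009   0.001   0.0309]
 [ 0.007  -0.0006  0.0312]
 [-0.0353 -0.0054  0.0321]
 [-0.0294 -0.0062  0.0332]
 [ 0.0061 -0.0037  0.0342]
 [-0.0258 -0.0049  0.0357]
 [-0.0291 -0.0062  0.0366]
 [ 0.0017  0.0047  0.0382]
 [-0.0444 -0.0057  0.0391]
 [-0.0308  0.0038  0.04  ]
 [-0.0433 -0.0064  0.0421]
 [-0.0355 -0.0045  0.0431]
 [-0.0389 -0.0057  0.0441]
 [-0.035  -0.0047  0.0465]
 [-0.0425 -0.0067  0.0488]
 [-0.0404 -0.0083  0.0512]
 [-0.0414  0.0052  0.0517]
 [-0.05   -0.0044  0.0524]
 [-0.0481 -0.0058  0.0549]
 [-0.0506 -0.0034  0.0602]
 [-0.0631 -0.0044  0.0872]
 [-0.0596  0.0014  0.0875]
 [-0.062  -0.0009  0.0878]
 [-0.0617  0.0076  0.0902]
 [-0.0591  0.0012  0.091 ]
 [-0.0629  0.0001  0.0922]
 [-0.0594  0.0058  0.0925]
 [-0.061  -0.0013  0.0948]
 [-0.0534 -0.0117  0.096 ]
 [-0.0511  0.0079  0.0972]
 [-0.0617  0.0081  0.0979]
 [-0.0573  0.0045  0.0988]
 [-0.0507 -0.0095  0.0993]]
bow [array([-0.0187, -0.0664,  0.0116]), array([-0.0134, -0.0683,  0.0166]), array([-0.0097, -0.0686,  0.0196]), array([-0.0062, -0.0667,  0.0223]), array([-0.0017, -0.0651,  0.0255])]
```

```bash
python3 - <<'E'
from h import *
w=load("wrist");a=load("scene")
L,y,r=pin(w)
v,u_=np.nonzero(y); print("px",u_.min(),u_.max(),v.min(),v.max())
for vv in range(v.min(),v.max()+1,3):
    k=L[vv][y[vv]]
    k=k[abs(k[:,1])<.008]
    if len(k)>4: print(vv,np.median(k,0).round(4),len(k))
La,ya,ra=pin(a); sh=~ya&~ra&(abs(La[...,1])<.01)&(La[...,2]>.02)&(La[...,2]<.068)&(La[...,0]<-.015)&(La[...,0]>-.06)
vs,us=np.nonzero(sh); print("shank px",us.min(),us.max(),vs.min(),vs.max())
for vv in range(vs.min(),vs.max()+1):
    k=La[vv][sh[vv]]
    if len(k): print(vv,len(k),k.mean(0).round(4), us[vs==vv].min(),us[vs==vv].max())
E
```

```text
px 232 274 246 291
246 [ 0.0105 -0.0001 -0.005 ] 14
249 [ 0.0102 -0.0001 -0.0074] 32
252 [ 0.0092  0.0002 -0.0086] 33
255 [ 0.008  -0.0001 -0.0094] 34
258 [ 0.007  -0.0001 -0.0104] 34
261 [ 0.0058 -0.0001 -0.0111] 34
264 [ 0.0047 -0.0001 -0.0119] 34
267 [ 0.0037 -0.0001 -0.0129] 34
270 [ 0.0025 -0.0001 -0.0137] 34
273 [ 0.0015 -0.0001 -0.0146] 34
276 [ 0.0003 -0.0001 -0.0152] 34
279 [-0.0007 -0.0001 -0.0162] 34
282 [-0.0017 -0.0001 -0.0171] 34
285 [-0.0031 -0.0001 -0.0173] 34
288 [-0.0054 -0.0003 -0.0163] 31
291 [-0.0231 -0.0001  0.0061] 26
shank px 192 201 157 164
157 2 [-0.0277 -0.0062  0.0255] 194 197
158 3 [-0.0305 -0.0069  0.0299] 194 198
159 8 [-0.0276 -0.0057  0.0327] 192 199
160 7 [-0.0352 -0.005   0.0393] 194 200
161 7 [-0.0416 -0.0035  0.0458] 195 201
162 5 [-0.0415 -0.0032  0.0494] 196 200
163 4 [-0.0423 -0.0044  0.053 ] 197 200
164 3 [-0.0504 -0.0036  0.0601] 199 201
```

The head's top face gives a 37.9° lean. The collar lies at tool (-26.8, 0, 26.2) mm from the grasp point.

```bash
cat >> h.py <<'E'
def ins(d,cx=-.0268,cz=.0262,uu=0,yy=0):
    M=R.from_quat(sense()["tool_rot"]).as_matrix()
    c=bf(uu,.014+d,yy); to(c-M@np.array([cx,0,cz+.155]),84)
E
python3 -c "
from h import *
ins(.062)"
```

```text
now [0.4826 0.0548 0.3934] alpha 84.17 F [ 0.5 -0.3 -1.8] gap 0.228 t 14.1 q6 -1.6
shift [10.5 -0.2 22.2] turn 0.2
```

Emit:
{"op": "servo_tool", "data": {"rows": [[[8,0,8],0,-1],[[11,0,15],0,-1],[[10.5,0,22],0,-1],[[10.5,0,22],0,-1],[[10.5,0,22],0,-1]]}}

```text
t: 14.6
tcp_pos: [0.4722, 0.0561, 0.3711]
tool_rot: [0.051, 0.999, 0.007, -0.006]
force: [-0.2, 0.7, -2.0]
finger_gap: 0.228
```

```bash
python3 - <<'E'
from h import *
ins(.045)
a=snap("scene"); w=snap("wrist")
L,y,r=pin(a); v,u_=np.nonzero(y|r); c=(int(np.median(v)),int(np.median(u_)));print(c)
B=cv2.resize(a["image"][c[0]-35:c[0]+35,c[1]-50:c[1]+43],(797,600),interpolation=cv2.INTER_CUBIC)
cv2.imwrite("pics/k.png",B)
E
```

```text
now [0.4722 0.0561 0.3711] alpha 84.16 F [-0.2  0.7 -2. ] gap 0.228 t 14.6 q6 -1.6
shift [-10.5  -0.4  13. ] turn 0.2
(160, 201)
```

View pics/k.png

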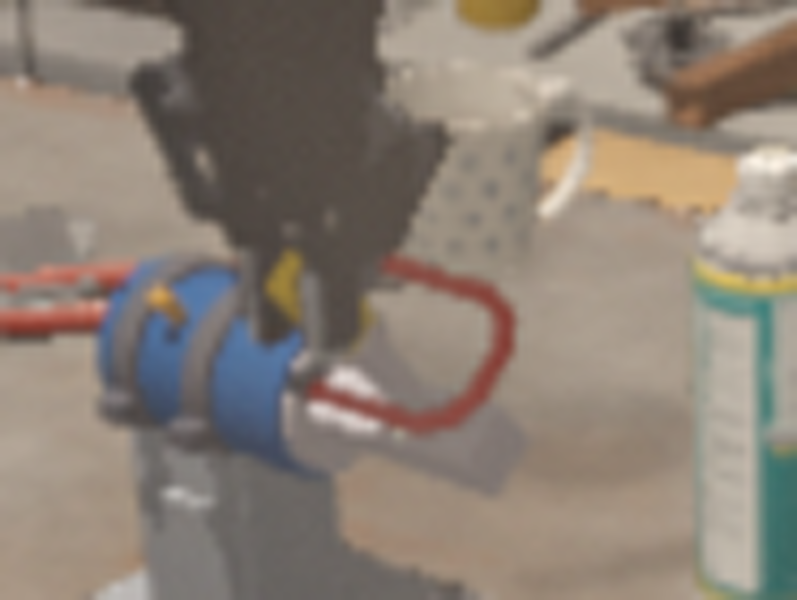

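Picture 10: the pin leans over the bar, its shank ending at about (400,390) just above the upper face. The loop points past the bar's end, with the can far off. I'll go in slowly along the axis, checking the force.

Emit:
{"op": "servo_tool", "data": {"rows": [[[-2,0,3],0,-1],[[-4,0,5.5],0,-1],[[-7,0,9],0,-1],[[-10.5,-0.4,13],0,-1],[[-10.5,-0.4,13],0,-1]]}}

```text
t: 15.2
tcp_pos: [0.483, 0.0547, 0.3579]
tool_rot: [0.051, 0.999, 0.007, -0.005]
force: [-0.2, -0.6, -2.8]
finger_gap: 0.231
```

```bash
python3 -c "
from h import *
ins(.030);print(sense()['ft_torque'].round(2)); w=snap('wrist'); lean(w)
L,y,r=pin(w);v,_=np.nonzero(y)
for vv in range(v.min(),v.max()+1,6):
    k=L[vv][y[vv]];print(vv,np.median(k,0).round(4))"
```

```text
now [0.483  0.0547 0.3579] alpha 84.16 F [-0.2 -0.6 -2.8] gap 0.231 t 15.2 q6 -1.6
shift [-8.6 -0.1 11.7] turn 0.2
[ 0.01  0.05 -0.03]
yellow x,z range [[-0.0249, -0.0099, -0.0173], [0.0091, 0.0095, 0.0067]]
red -0.025 170 0.019 lean deg -70.6 at x=0 z 0.0412
red -0.05 216 0.057 lean deg 28.7 at x=0 z 0.0226
red -0.078 362 0.037 lean deg 35.7 at x=0 z 0.0281
246 [ 0.0087 -0.0003 -0.0043]
252 [ 0.0074 -0.     -0.0079]
258 [ 0.0051 -0.     -0.0095]
264 [ 0.0029 -0.0003 -0.0112]
270 [ 0.0008 -0.0003 -0.0131]
276 [-0.0015  0.0025 -0.0146]
282 [-0.0036  0.0013 -0.0162]
288 [-0.0073 -0.0001 -0.0154]
294 [nan nan nan]
300 [nan nan nan]
306 [nan nan nan]
312 [nan nan nan]
  return _methods._mean(a, axis=axis, dtype=dtype,
  ret = um.true_divide(
```

Emit:
{"op": "servo_tool", "data": {"rows": [[[-2,0,2.7],0,-1],[[-4,0,5.5],0,-1],[[-6,0,8.2],0,-1],[[-8.6,0,11.7],0,-1],[[-8.6,0,11.7],0,-1]]}}

```text
t: 15.75
tcp_pos: [0.4914, 0.0539, 0.3456]
tool_rot: [0.051, 0.999, 0.007, -0.006]
force: [0.4, 0.1, -3.9]
finger_gap: 0.229
```

```bash
cat >> h.py <<'E'
def head(w):
    "lean and collar position from the head's top face (tool frame at grasp point)"
    L,y,r=pin(w); v,_=np.nonzero(y); c=[]
    for vv in range(v.min(),v.max()+1):
        k=L[vv][y[vv]]; k=k[(abs(k[:,1])<.009)&(k[:,2]<.0)]
        if len(k)>8: c.append(np.median(k,0))
    c=np.array(c); i=c[:,2].argmin(); t=c[:i+1]; t=t[3:-2]; s=np.polyfit(t[:,0],t[:,2],1); a=np.arctan(s[0])
    xe=c[i,0]; e=np.array([c[i,0],c[i,2]])+0*a; m=(np.array([t[0,0],t[0,2]])+np.array([t[-1,0],t[-1,2]]))/2
    ax=np.array([-np.sin(a),np.cos(a)]); print("lean",np.degrees(a).round(1),"top mid",m.round(4),"collar",(m+.049*ax).round(4),"edge",e.round(4))
    st=sense();M=R.from_quat(st["tool_rot"]).as_matrix(); q=m+.049*ax; P=st["tcp_pos"]+M@np.array([q[0],0,q[1]+.155])-bf(0,.014)
    print("collar rel mouth u,y,n mm",(1000*np.array([P@u,P@yb,P@n])).round(1))
E
python3 -c "
from h import *
ins(.015);print(sense()['ft_torque'].round(2)); head(snap('wrist'))"
```

```text
now [0.4914 0.0539 0.3456] alpha 84.15 F [ 0.4  0.1 -3.9] gap 0.229 t 15.75 q6 -1.6
shift [-9.6 -0.2 11.2] turn 0.2
[-0.    0.25 -0.03]
lean 38.2 top mid [ 0.0024 -0.0115] collar [-0.0279  0.027 ] edge [-0.0047 -0.0167]
collar rel mouth u,y,n mm [-0.1  0.  28.6]
```

Emit:
{"op": "servo_tool", "data": {"rows": [[[-3,0,4],0,-1],[[-6.2,0,8],0,-1],[[-9.3,0,12],0,-1],[[-12.4,0,16],0,-1],[[-12.4,0,16],0,-1]]}}

```text
t: 16.3
tcp_pos: [0.5041, 0.0527, 0.329]
tool_rot: [0.051, 0.999, 0.007, -0.006]
force: [0.9, -1.4, -3.6]
finger_gap: 0.227
```

```bash
python3 -c "
from h import *
ins(.0);print(sense()['ft_torque'].round(2)); head(snap('wrist'))"
```

```text
now [0.5041 0.0527 0.329 ] alpha 84.14 F [ 0.9 -1.4 -3.6] gap 0.227 t 16.3 q6 -1.6
shift [-6.  -0.1  6.4] turn 0.1
[-0.34  0.14 -0.07]
lean 37.4 top mid [ 0.0023 -0.0116] collar [-0.0274  0.0274] edge [-0.0048 -0.0166]
collar rel mouth u,y,n mm [-0.9  0.1  7.7]
```

Emit:
{"op": "servo_tool", "data": {"rows": [[[-2,0,2.5],0,-1],[[-3.8,0,4.5],0,-1],[[-5.3,0,6.2],0,-1],[[-6,0,7],0,-1],[[-6,0,7],0,-1],[[-6,0,7],0,-1]]}}

```text
t: 16.95
tcp_pos: [0.5088, 0.0524, 0.3232]
tool_rot: [0.051, 0.999, 0.006, -0.007]
force: [-7.0, -1.8, 9.5]
finger_gap: 0.23
```

```bash
python3 -c "
from h import *
ins(.0);print(sense()['ft_torque'].round(2)); head(snap('wrist'))"
```

```text
now [0.5088 0.0524 0.3232] alpha 84.17 F [-7.  -1.8  9.5] gap 0.23 t 16.95 q6 -1.6
shift [-1.6 -0.2  0.6] turn 0.2
[-0.44  0.94 -0.13]
lean 38.1 top mid [ 0.0024 -0.0117] collar [-0.0278  0.0269] edge [-0.0045 -0.0169]
collar rel mouth u,y,n mm [-0.5  0.2  0.4]
```

Seated: about 12 N back along the axis, collar 0.4 mm from the mouth, lean 38.1°. I'll let go and lift.

Emit:
{"op": "servo_tool", "data": {"rows": [[[0,0,0],0,-0.3],[[0,0,0],0,-0.1],[[0,0,0],0,0],[[0,0,0],0,0]]}}

```text
t: 17.4
tcp_pos: [0.5092, 0.0524, 0.3232]
tool_rot: [0.051, 0.999, 0.007, -0.006]
force: [0.5, 0.3, 0.3]
finger_gap: 0.501
```

Emit:
{"op": "servo_tool", "data": {"rows": [[[0,0,-15],0,0],[[0,0,-40],0,0],[[0,0,-80],0,0],[[0,0,-120],0,-0.5],[[0,0,-120],0,-1],[[0,0,-120],0,-1]]}}

```text
t: 18.0
tcp_pos: [0.5107, 0.0508, 0.444]
tool_rot: [0.051, 0.999, 0.007, -0.005]
force: [-0.2, -0.0, -0.3]
finger_gap: 0.006
```

```bash
cat > chk.py <<'E'
from h import *
w=snap("wrist"); W=cloud(w);H=hsv(w); bb=lambda p:np.c_[(p-bf(0,.014))@u,(p-bf(0,.014))@yb,(p-bf(0,.014))@n]*1000
near=np.linalg.norm(W-bf(0,.014),axis=-1)<.12
y=(cv2.inRange(H,(20,120,60),(35,255,255))>0)&near; r=((cv2.inRange(H,(0,130,50),(9,255,255))|cv2.inRange(H,(172,130,50),(180,255,255)))>0)&near
for k,m in(("yellow",y),("red",r)):
    if m.sum()>5: print(k,m.sum(),"u,y,n pct 2/50/98\n",np.percentile(bb(W[m]),[2,50,98],axis=0).round(1))
if r.sum()>5:
    q=bb(W[r]); b=q[q[:,1]<q[:,1].min()+8]; print("bow",np.median(b,0),np.ptp(b,0))
E
python3 - <<'E'
from chk import *
to([.5,.05,.4],84)
cv2.imwrite("pics/l.png",cv2.resize(w["image"][100:280,130:370],(800,600),interpolation=cv2.INTER_CUBIC))
E
```

```text
yellow 645 u,y,n pct 2/50/98
 [[-10.6 -10.   14.3]
 [  4.   -0.8  48.9]
 [  7.9   9.1  50.9]]
red 1125 u,y,n pct 2/50/98
 [[-35.1 -72.7  13.1]
 [ -5.  -48.7  16.7]
 [ 26.9  -8.5  18.4]]
bow [ -3.23086298 -69.08294599  17.08175738] [45.38327194  7.98305712  5.91150852]
now [0.5103 0.0508 0.4427] alpha 84.17 F [-0.3  0.1 -0.8] gap 0.004 t 18.05 q6 -1.6
shift [ 9.6 -2.4 42.9] turn 0.2
```

View pics/l.png

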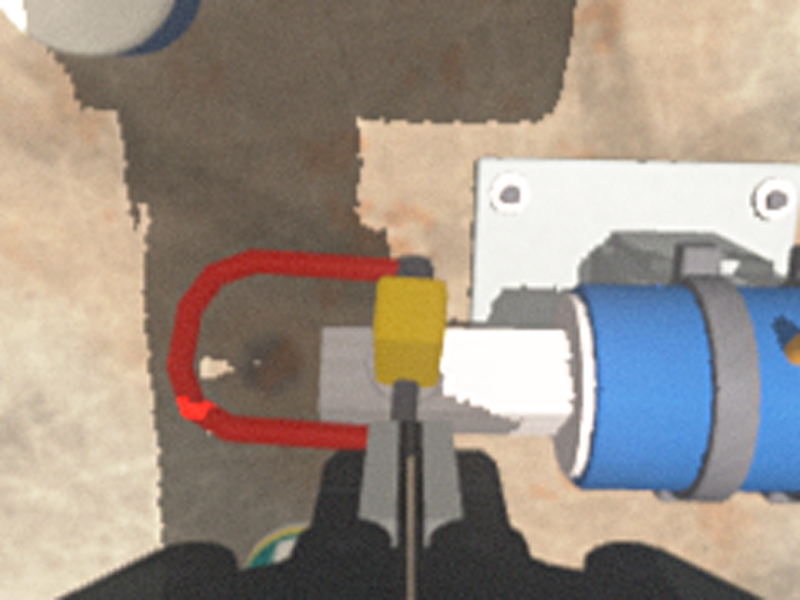

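Picture 11: the pin is home. The head at (410,330) stands on the bar, and the loop is open with its bow at (185,370) beyond the bar's end at column 320. Next I'll push the bow down along the hole axis with the shut fingertips.

```bash
python3 - <<'E'
from h import *
M=R.from_quat(sense()["tool_rot"]).as_matrix()
for nn in(.030+.03,.030+.008):
    c=bf(0,nn,-.070); to(c-M@np.array([-.011,0,.1734]),84)
E
```

```text
now [0.5103 0.0508 0.4427] alpha 84.17 F [-0.3  0.1 -0.8] gap 0.004 t 18.05 q6 -1.6
shift [ 11.6 -69.9  91.2] turn 0.2
now [0.5103 0.0508 0.4427] alpha 84.17 F [-0.3  0.1 -0.8] gap 0.004 t 18.05 q6 -1.6
shift [ -2.2 -70.1 108.4] turn 0.2
```

Emit:
{"op": "servo_tool", "data": {"rows": [[[11.6,-45,0],0,-1],[[11.6,-70,0],0,-1],[[11.6,-70,45],0,-1],[[11.6,-70,80],0,-1],[[11.6,-70,91],0,-1],[[4,-70,101],0,-1],[[-2,-70,108],0,-1],[[-2,-70,108],0,-1]]}}

```text
t: 18.85
tcp_pos: [0.5054, -0.0177, 0.3338]
tool_rot: [0.051, 0.999, 0.006, -0.006]
force: [-0.1, -0.7, -0.5]
finger_gap: -0.004
```

Emit:
{"op": "servo_tool", "data": {"rows": [[[-3.7,0,4.7],0,-1],[[-7.4,0,9.5],0,-1],[[-11,0,14.2],0,-1],[[-14.8,0,19],0,-1],[[-14.8,0,19],0,-1]]}}

```text
t: 19.35
tcp_pos: [0.5202, -0.0189, 0.314]
tool_rot: [0.051, 0.999, 0.007, -0.006]
force: [-1.3, -1.2, 0.8]
finger_gap: -0.0
```

```bash
python3 - <<'E'
from chk import *
to([.5,.05,.4],84)
E
```

```text
yellow 3684 u,y,n pct 2/50/98
 [[-10.9 -12.4  12.8]
 [  0.3  -7.5  48.2]
 [  8.2   6.1  51. ]]
red 1542 u,y,n pct 2/50/98
 [[-36.7 -68.2  -0.4]
 [-30.7 -36.3   7.4]
 [ 26.2  -5.5  15.6]]
bow [-22.83742557 -66.282532     1.11159283] [17.58655485  7.6350246  18.84280544]
now [ 0.52   -0.0189  0.3143] alpha 84.2 F [ 0.2 -0.  -0.4] gap -0.001 t 19.4 q6 -1.73
shift [ 27.9  67.6 -84.6] turn 0.2
```

Emit:
{"op": "servo_tool", "data": {"rows": [[[-4,0,5],0,-1],[[-8,0,10],0,-1],[[-11,0,14.2],0,-1],[[-14.8,0,19],0,-1],[[-17,0,22],0,-1],[[-19.5,0,25],0,-1],[[-19.5,0,25],0,-1],[[-19.5,0,25],0,-1]]}}

```text
t: 20.2
tcp_pos: [0.5391, -0.0205, 0.2889]
tool_rot: [0.051, 0.999, 0.007, -0.006]
force: [-0.0, 0.7, -1.3]
finger_gap: -0.0
```

```bash
python3 - <<'E'
from chk import *
to([.5,.05,.4],84)
E
```

```text
yellow 7241 u,y,n pct 2/50/98
 [[-10.8 -10.7  12.2]
 [  0.2  -7.5  46.2]
 [  7.7   7.9  50.6]]
red 604 u,y,n pct 2/50/98
 [[-31.8  -5.5 -37. ]
 [-27.8  -3.1  -8.5]
 [ 24.5   1.4  13.2]]
bow [ 23.8166743  -24.44391705  34.65191749] [6.48574548 7.87649784 9.32505762]
now [ 0.5391 -0.0205  0.2891] alpha 84.2 F [-0.5  1.  -1.1] gap -0.001 t 20.25 q6 -1.73
shift [  47.4   67.6 -109.5] turn 0.2
```

The loop has swung down: its legs now run along the shank, y from -5 to 1 mm. I'll retreat straight up, then to the robot side for a last look.

Emit:
{"op": "servo_tool", "data": {"rows": [[[0,0,-40],0,-1],[[0,0,-90],0,-1],[[20,0,-130],0,-1],[[60,30,-160],0,-1],[[90,50,-160],0,-1],[[90,50,-160],0,-1],[[90,50,-160],0,-1],[[90,50,-160],0,-1]]}}

```text
t: 21.05
tcp_pos: [0.4571, 0.0358, 0.4509]
tool_rot: [0.051, 0.999, 0.006, -0.005]
force: [0.0, -1.9, 0.0]
finger_gap: -0.002
```

```bash
python3 - <<'E'
from chk import *
s=sense();print(s["tcp_pos"],s["t"],s["force"])
a=snap("scene");t=snap("top")
Wt=cloud(t)
for k,(x,yy,z0) in dict(can=(.686,-.019,.19),jar=(.384,-.058,.055),angle=(.614,-.218,.06)).items():
    m=(abs(Wt[...,0]-x)<.055)&(abs(Wt[...,1]-yy)<.055)&(Wt[...,2]>z0); print(k,Wt[m].mean(0).round(4),m.sum())
q=bb(W[r]);print("lowest red n",q[:,2].min(), "at",q[q[:,2].argmin()])
# bar end in bar frame
p=bb(W.reshape(-1,3)); m=(abs(p[:,0])<11)&(abs(p[:,2])<2.5)&(p[:,1]>-45)&(p[:,1]<40); print("bar end y on upper face",np.percentile(p[m,1],[0.5,2]))
A=cv2.resize(w["image"][80:300,130:410],(490,385)); B=cv2.resize(a["image"][125:200,165:225],(308,385),interpolation=cv2.INTER_CUBIC)
cv2.imwrite("pics/m.png",np.hstack([A,B]))
E
```

```text
yellow 119 u,y,n pct 2/50/98
 [[-11.2  -6.5  46.8]
 [ -6.1   6.2  49.6]
 [  6.4   9.6  51.2]]
[0.45729104 0.03558944 0.45061518] 21.1 [ 0.90425327 -1.07473435  1.05840481]
can [ 0.6878 -0.0177  0.2016] 76
jar [ 0.3921 -0.0255  0.4382] 1181
angle [ 0.6142 -0.2183  0.0807] 61
lowest red n -12.854093596698833 at [-28.9462633   -3.35240121 -12.8540936 ]
bar end y on upper face [13.555706   14.67436817]
```

View pics/m.png

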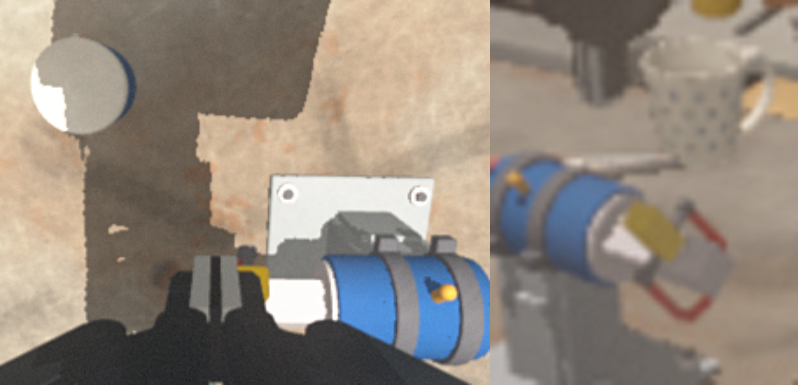

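Picture 12, wrist left and scene right: the head sits on the bar and the red loop runs round under it, bow at (690,310). The jar and can stand as before. I'll do one numeric check of the loop in the scene view, then hand in.

```bash
python3 - <<'E'
from chk import *
s=load("scene");Ws=cloud(s);H=hsv(s)
m=((cv2.inRange(H,(0,120,50),(9,255,255))|cv2.inRange(H,(172,120,50),(180,255,255)))>0)&(np.linalg.norm(Ws-bf(0,.014),axis=-1)<.09)
q=bb(Ws[m]); q=q[np.argsort(q[:,2])]; print(m.sum(),q[::6].round(0))
print(sense()["t"],sign_off())
E
```

```text
yellow 126 u,y,n pct 2/50/98
 [[-11.9  -6.1  47.1]
 [ -6.5   6.1  49.3]
 [  6.6   9.4  50.8]]
10 [[-15.  -1. -54.]
 [ 26.  -3. -23.]]
the job is handed in; nothing more can be done
21.25 None
```

The job is done and handed in at t ≈ 21.3 s of the 58 s allowed; the robot reports no verdict.

**What I did**
- **Bar:** I drew it out until it stalled at its stop. The tool travelled about 46 mm and ended with a 24 N reaction.
- **Lean:** the hole leans about 38° and the tool cannot tilt. I pressed the pin's shank against the bar's side face so that it turned between the pads to the same lean.
- **Pin:** I pushed it home along the hole's axis and let go.
- **Loop:** I pressed the bow down past the bar's end until it snapped shut, then moved the arm clear.

**Last checks**
- **Pin:** the collar was 0.4 mm from the hole's mouth and the lean was 38.1°. There was about 12 N of seating force before I let go. After the loop shut, the head's top was still about 49–50 mm above the mouth, so the pin is home.
- **Loop:** it lies along the shank, with bow points about 54 mm below the bar's upper face. That is from only about 10 scene-camera pixels, so it is coarse.
- **Can and angle piece:** both are within about 2 mm of their first readings. The two can figures come from slightly different height cuts.

**Checks that failed or disagreed**
- **Jar:** the last numeric check was spoilt because the arm was in the top camera's view. The jar looks undisturbed in the last wrist picture.
- **Bar end:** the last numeric reading of the bar's end was hidden by the gripper. An earlier reading put the draw at 43 mm, against the tool's 46 mm.

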